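# Load the check weight and close the balance's draft shield

## Robot

A 6-joint arm with a two-finger parallel gripper is mounted at the origin on the work surface. World frame = base frame: x ahead of the robot, y to its left, z up, the work surface at z = 0. Lengths are in m, angles in rad, forces in N, time in s.
With the tool pointing down it reaches from about 0.35 to 0.85 m from the base axis. Payload 8.1 kg.
Tool frame: the origin (TCP) lies at the very end of the fingers, on their centre line; the grasp point (between the pads) lies 19 mm behind it; z points along the fingers, y is the direction in which the jaws open and shut (so a half turn about z gives the same grasp; the last joint's range is limited). The gripper opens to 85 mm and grips with 20 to 120 N. Pads are 22 mm wide; open, the fingers measure 114 mm over their backs; the gripper's body (76 mm by 85 mm) begins 54 mm behind the grasp point. The pads swing forward as they close: fully open they stand 13 mm farther back than shut.
Start: joints at [1.077, 0.13, 1.488, -0, 1.523, -0.085], TCP at [0.238, 0.551, 0.231] pointing down, gripper open.
Joint ranges: [-2.96, 2.96], [-0.89, 2.26], [0.02, 2.5], [-1.34, 4.48], [0, 2.73], [-2.66, 2.66]. Speed limits (rad/s): [2.39, 2.39, 2.79, 3.14, 3.14, 3.14].

## Interface

Orientations are given as a rotation vector (axis times angle).
In Python, from workcell import env gives the robot as it stands.
- The arm moves only by the shell command python3 -m jog 'ROWS' [FORCE]. ROWS is JSON, a list of rows, each a list of 3 entries, a list of its own where there are three numbers: the shift along the tool's x, y, z in cm, then the turn, a rotation vector about the tool's x, y, z in rad, then the opening, from 0 (shut) to 1 (fully open). A call has 1 to 20 rows; each row is the pose to reach, as a shift and turn from the pose measured when the call began, along the tool's axes at that moment; what a row does not reach only later rows make up. A row lasts 1/10 s, in which the tool goes at most 50 mm and 8.59 degrees, less where a joint would pass 70% of its speed; a pose out of reach is approached as far as the arm can. A call with a gripper value outside its range is refused whole. The fingers move at their own pace and stop on an object; FORCE is the grip in N (left out, the last holds). Time passes only in rows, so rows that repeat a pose let the fingers close. It gives the time, the measured TCP pose, the force and the opening at its end, in the units of the state.
- env.read_state(): the state, without advancing time (a new reading comes with each control period).
- env.get_image(name): name is "side" or "top" or "wrist"; returns the picture (420x560x3 uint8, red, green, blue); there is no depth.
- env.camera_params(name): a dict with "fovy" (degrees; the focal length in pixels is half the picture's height over the tangent of half this angle, whatever the lens; pixels are square), "cx", "cy" (the principal point, pixels), "k1" (the pictures are not rectified: a ray, as slopes to the right and down, at radius r is drawn at 1 + k1 r^2 times it, then the intrinsics apply), "rvec" (rotation vector, rad) and "tvec" (3), from world to camera coordinates, as OpenCV has them; the wrist camera has in their place "T_tool_cam" (4x4, takes a point from camera to tool coordinates, whose origin is the TCP and whose axes are the flange's). Camera axes: x right, y down, z forward; pixel columns grow to the right and rows downward; lengths in m; the calibration is good to about 2 mm. A picture is of the moment at which its call begins: read the wrist's pose just before it. camera_params takes no time and is no camera call.
- env.finish_job(): hands the job in, once; it reports no verdict.
The state is a dict: "clock": time; "joint_positions": joint angles; "qvel": joint speeds; "tau": joint torques, N m; "tcp_pos": TCP position; "eef_rot": TCP orientation; "force": force on the tool from outside, world axes, zero at the start; "wrist_torque": the same for the moment, N m; "finger_gap": finger opening in m.
Only numpy, scipy, OpenCV 4.12 (cv2) and the standard library are available. Lean on these libraries where they do the work, as an engineer would, in place of code of your own. Each camera call takes 0.05 s, during which the arm holds its last target. There are 200 camera calls.

## Task

The precision balance is due for its daily check. Stand the middle-sized steel calibration weight (500 g) upright in the middle of the balance pan, setting it down gently, then lower the hinged lid of the draft shield gently until you feel it seat fully closed. Do not press hard on the balance, and leave the other weights, the bottle and the jar where they are.

Things in the scene. Friction and masses are not known exactly. Their poses are not given: they have to be found in the camera images.
- weight_500: the middle-sized of three polished steel calibration weights, 500 g: an upright cylinder 38 mm in diameter up to 52 mm, then a narrow neck 19 mm in diameter and a knob 27 mm in diameter; 76 mm high in all. Origin: centre of its underside; z up its axis. It may stand in any of the three places on the tray.
- weight_200: the smallest weight, 200 g, same shape, 28 mm in diameter and 58 mm high; origin at the centre of its underside. Leave it standing.
- weight_1000: the largest weight, 1 kg, same shape, 48 mm in diameter and 97 mm high; origin at the centre of its underside. Leave it standing.
- tray: fixed navy-blue tray, 105 mm (its x) by 250 mm (its y), rim 16 mm high, floor 4 mm above the bench, on which the three weights stand in a row along its y, about 80 mm apart. Origin: centre of its underside.
- balance: ivory precision balance, keys and display in front, fixed. Origin: on the bench under the middle of the pan; x points to its back, z up. Housing 190 mm wide (y), x from -165 to +100 mm, 73 mm high. On it a fixed square draft shield of violet clear plastic: walls 4 mm thick, 156 mm inside, centred on the pan, rim 170 mm above the bench, open at the top, lid hinged on its back rim.
- pan_centre (a point): centre of the upper face of the round steel balance pan (116 mm in diameter), inside the draft shield, 82 mm above the bench (sprung: it sinks about 1 mm per 5 N); the weight's underside belongs here.
- lid (a joint): angle of the draft-shield lid, rad: 0 = closed, lying level on the shield's rim (the stop, on rubber pads giving 1 mm per 6 N); grows as its front edge rises; 1.57 = upright at the back; 1.92 = leaning fully back. A stiff hinge holds it wherever it is left: it takes 0.07 to 0.35 N m to turn (0.6 to 3 N at 120 mm from the hinge), so it can be pushed closed on its outer (back, then upper) face.
- lid_hinge (a point): middle of the lid's hinge axis, on the shield's back rim: 82 mm behind the pan's centre (along the balance's x), 170 mm above the bench. The axis runs along the balance's y.
- lid_tab (a point): on the outer face of the tab at the middle of the lid's front edge, 174 mm from the hinge axis; moves with the lid. The lid: violet clear plate 165 mm from hinge to front edge, 164 mm wide, 5 mm thick (outer face 6 mm off the hinge axis), 160 g, with a dark tab 60 mm wide, 7 mm thick, reaching 184 mm from the hinge, past the shield's front wall.
- amber_bottle: amber glass bottle with black cap, 68 mm in diameter, 150 mm high, between tray and balance, farther back; origin at the centre of its underside. Leave it.
- ointment_jar: white plastic jar with red cap, 72 mm in diameter, 70 mm high, to the left of the balance; origin at the centre of its underside. Leave it.
There are look-alikes about, which are no part of the job. What is shaped like the weight_500 but purple is not meant.

How it is judged:
On the way:
1. the 500 g weight stands upright and released in the middle of the pan, with the lid still open (horizontal distance between weight_500 and pan_centre below 0.015 m and z of weight_500 in the frame of balance between 0.077 and 0.088 m and angle between weight_500's own z axis and vertical below 0.08 rad and contact force between weight_500 and the fingers below 0.1 N and value of joint lid above 0.6 rad), for 0.2 s.
At the end, for the whole second after the job is handed in: The 500 g weight stands upright (within 0.08 rad) and at rest on the pan, its axis within 15 mm of the pan's centre, released; the lid is fully closed (joint lid below 0.02 rad, i.e. within 3.5 mm at its front edge) (horizontal distance between weight_500 and pan_centre below 0.015 m and z of weight_500 in the frame of balance between 0.077 and 0.088 m and angle between weight_500's own z axis and vertical below 0.08 rad and contact force between weight_500 and the fingers below 0.1 N and linear speed of weight_500 below 0.01 m/s and value of joint lid below 0.02 rad); the robot touches nothing.
It fails at once if the weight is dropped (falls freely faster than 0.4 m/s, a drop of about 8 mm) (contact force between weight_500 and the fingers below 0.1 N and linear speed of weight_500 above 0.4 m/s).
It fails at once if the weight is struck or pressed against the pan or the balance harder than 35 N (contact force between weight_500 and balance above 35 N).
It fails at once if the lid is slammed or let fall (faster than 1.5 rad/s over the last 0.25 rad) (value of joint lid below 0.25 rad and velocity of joint lid below -1.5 rad/s).
It fails at once if the robot presses or strikes the balance, its shield or its lid harder than 35 N (contact force between any of the arm, the fingers and balance above 35 N).
It fails at once if another weight, the bottle or the jar is moved by more than 15 mm (distance of any of weight_200, weight_1000, amber_bottle, ointment_jar from where it was at the start of the episode above 0.015 m).
It also fails if it takes over 64 s, if anything falls off the work surface, if the arm or the gripper's body presses on something with over 40 N, if the wrist force passes 120 N, or if a joint passes its speed limit or range.

## Working session

There is one attempt and no reset: what is moved stays moved. The work goes in short steps, Python scripts to look and compute and a shell command to move; the robot and the scene stay as the last step left them, time stands still between calls to the robot, and variables do not carry over. Pictures are saved under pics/ and viewed, about 8 in all and at most 12, crops included, and the job is handed in when it is done.

```bash
mkdir -p pics; ls; python3 - <<'E'
from workcell import env
import cv2
s=env.read_state(); print({k:s[k] for k in('clock','tcp_pos','eef_rot','force','finger_gap')})
for n in('side','top','wrist'):
    print(n,env.camera_params(n)); cv2.imwrite(f'pics/{n}0.png',env.get_image(n)[:,:,::-1])
E
```

```text
pics
{'clock': 0.0, 'tcp_pos': array([0.2382124 , 0.55005028, 0.23023453]), 'eef_rot': array([-6.37556523e-01, -3.07567415e+00,  2.90959448e-03]), 'force': array([ 0.13960607,  0.07866709, -0.00392521]), 'finger_gap': 0.08544479517270084}
side {'fovy': 57.113766942833834, 'cx': 285.2931673084424, 'cy': 209.01693298379652, 'k1': -0.006871025229119762, 'rvec': array([ 2.31119458, -0.76197843,  0.28382204]), 'tvec': array([-0.42328542,  0.32510285,  0.7539609 ])}
top {'fovy': 48.71290168518349, 'cx': 276.5114144545496, 'cy': 210.66088473887547, 'k1': -0.07182443118114222, 'rvec': array([ 2.16654667, -2.13688383,  0.09645797]), 'tvec': array([0.03125753, 0.53331885, 1.35668367])}
wrist {'fovy': 67.58706244218283, 'cx': 278.8614261642489, 'cy': 211.5841044499139, 'k1': -0.04781277615461463, 'T_tool_cam': array([[ 3.92528221e-04, -9.53618237e-01, -3.01018446e-01,
         7.51765437e-02],
       [ 9.99999748e-01,  1.96014154e-04,  6.83032727e-04,
         1.03666369e-03],
       [-5.92348588e-04, -3.01018638e-01,  9.53618073e-01,
        -1.42917560e-01],
       [ 0.00000000e+00,  0.00000000e+00,  0.00000000e+00,
         1.00000000e+00]])}
```

View pics/top0.png

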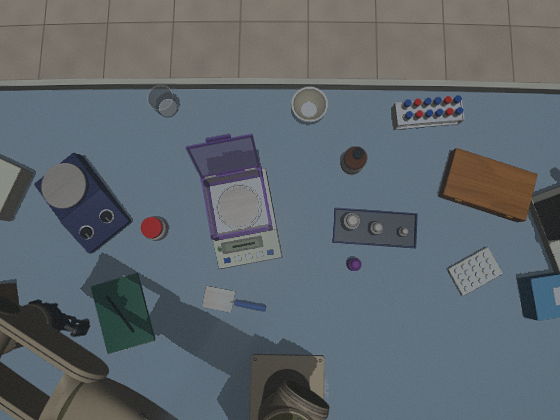

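View pics/side0.png

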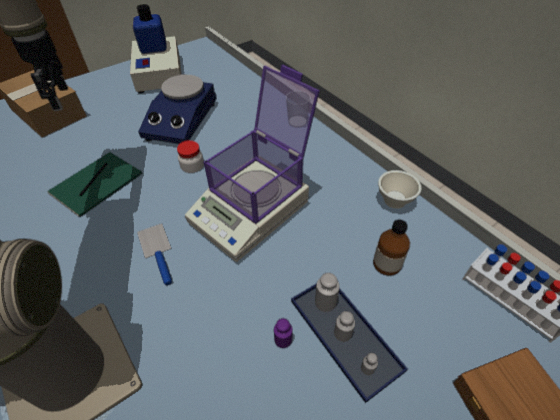

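The top view shows the open-lid balance with its pan at about (239,207). The tray weights are at (352,221) large, (377,228) middle and (404,231) small. The purple decoy is at (354,264). The side view agrees, with the middle weight's knob at about (346,319) and the lid leaning back slightly.

```bash
cat > h.py <<'E'
import numpy as np, cv2
from scipy.spatial.transform import Rotation as R
from workcell import env
def ray(n,uv,st=None):
    p=env.camera_params(n); f=210/np.tan(np.radians(p['fovy'])/2)
    K=np.array([[f,0,p['cx']],[0,f,p['cy']],[0,0,1]])
    q=cv2.undistortPoints(np.array([[uv]],float),K,np.array([p['k1'],0,0,0]))[0,0]
    d=np.array([q[0],q[1],1])
    if n=='wrist':
        T=p['T_tool_cam']; Rt=R.from_rotvec(st['eef_rot']).as_matrix()
        return Rt@T[:3,3]+st['tcp_pos'], Rt@T[:3,:3]@d
    Rm=R.from_rotvec(p['rvec']).as_matrix()
    return -Rm.T@p['tvec'], Rm.T@d
def onplane(n,uv,z,st=None):
    o,d=ray(n,uv,st); return o+d*(z-o[2])/d[2]
def tri(*rs):
    A=0;b=0
    for o,d in rs:
        d=d/np.linalg.norm(d);P=np.eye(3)-np.outer(d,d);A=A+P;b=b+P@o
    return np.linalg.solve(A,b)
def totool(st,p):
    return R.from_rotvec(st['eef_rot']).inv().apply(np.array(p)-st['tcp_pos'])*100
E
python3 - <<'E'
from h import *
np.set_printoptions(precision=4,suppress=True)
print('w500',onplane('top',(376.5,227.5),.080),tri(ray('top',(376.5,227.5)),ray('side',(346,317))))
print('w1000',onplane('top',(352,219),.1),'w200',onplane('top',(404,231),.062))
print('pan',onplane('top',(239.5,207),.082),tri(ray('top',(239.5,207)),ray('side',(256,188))))
for c in((335,208),(417,213),(416,247),(333,244)):print('tray',onplane('top',c,.016))
for c in((217,267),(282,260)):print('bal front',onplane('top',c,.073))
print('tab',tri(ray('top',(218,139)),ray('side',(291,74))))
a=cv2.imread('pics/top0.png'); b=cv2.imread('pics/side0.png')
t=cv2.resize(a[125:275,180:290],None,fx=3.6,fy=3.6,interpolation=2)
s=cv2.resize(b[60:260,180:330],None,fx=2.7,fy=2.7,interpolation=2)
cv2.imwrite('pics/c1.png',np.hstack([t,s]) if t.shape[0]==s.shape[0] else np.hstack([t[:540],s[:540]]))
E
```

```text
w500 [ 0.4822 -0.2501  0.08  ] [ 0.4845 -0.2525  0.0746]
w1000 [ 0.5039 -0.1771  0.1   ] w200 [ 0.4744 -0.3336  0.062 ]
pan [0.5363 0.1444 0.082 ] [0.538  0.1441 0.0788]
tray [ 0.5448 -0.1375  0.016 ]
tray [ 0.5327 -0.3855  0.016 ]
tray [ 0.4302 -0.3807  0.016 ]
tray [ 0.4362 -0.1317  0.016 ]
bal front [0.3629 0.2062 0.073 ]
bal front [0.3859 0.0197 0.073 ]
tab [0.6692 0.1725 0.3364]
```

View pics/c1.png

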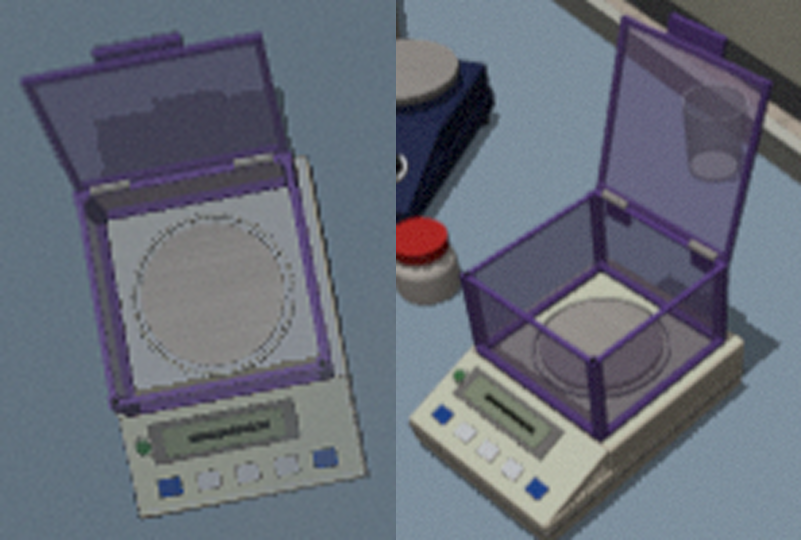

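The crop puts the pan centre at top pixel (239.4,206) and the housing's front corners at (219,268.6) and (282,256), so the balance yaw is about 0.19 rad. The lid leans back at about 1.88 rad, and the tab and hinge positions fit the given sizes. Next I go above the weight.

```bash
python3 - <<'E'
from h import *
st=env.read_state(); print(totool(st,[.483,-.251,.20]).round(1), R.from_rotvec(st['eef_rot']).as_matrix().round(3))
for c in((218.9,268.6),(282.2,256.1)):print('bal front',onplane('top',c,.073).round(4))
E
```

```text
[-54.3 -63.8   3.1] [[-0.918  0.397 -0.001]
 [ 0.397  0.918 -0.001]
 [ 0.    -0.001 -1.   ]]
bal front [0.3585 0.2006 0.073 ]
bal front [0.3971 0.0193 0.073 ]
```

```bash
python3 -m jog '[[[-54.3,-63.8,3],[0,0,1.21],0.8],[[-54.3,-63.8,3],[0,0,1.21],0.8],[[-54.3,-63.8,3],[0,0,1.21],0.8],[[-54.3,-63.8,3],[0,0,1.21],0.8],[[-54.3,-63.8,3],[0,0,1.21],0.8],[[-54.3,-63.8,3],[0,0,1.21],0.8],[[-54.3,-63.8,3],[0,0,1.21],0.8],[[-54.3,-63.8,3],[0,0,1.21],0.8],[[-54.3,-63.8,3],[0,0,1.21],0.8],[[-54.3,-63.8,3],[0,0,1.21],0.8],[[-54.3,-63.8,3],[0,0,1.21],0.8],[[-54.3,-63.8,3],[0,0,1.21],0.8],[[-54.3,-63.8,3],[0,0,1.21],0.8],[[-54.3,-63.8,3],[0,0,1.21],0.8],[[-54.3,-63.8,3],[0,0,1.21],0.8],[[-54.3,-63.8,3],[0,0,1.21],0.8],[[-54.3,-63.8,3],[0,0,1.21],0.8],[[-54.3,-63.8,3],[0,0,1.21],0.8],[[-54.3,-63.8,3],[0,0,1.21],0.8],[[-54.3,-63.8,3],[0,0,1.21],0.8]]' 40
python3 - <<'E'
from h import *
st=env.read_state(); im=env.get_image('wrist'); cv2.imwrite('pics/w1.png',im[:,:,::-1])
print(st['clock'],st['tcp_pos'],st['eef_rot'],st['finger_gap'],st['joint_positions'].round(2))
E
```

```text
clock: 2.15
tcp_pos: [0.4827, -0.2503, 0.2011]
eef_rot: [-2.273, -2.168, 0.002]
force: [0.0, -0.2, -0.3]
finger_gap: 0.0684
2.15 [ 0.4826527  -0.25027647  0.2010843 ] [-2.27339492e+00 -2.16761999e+00  1.95595414e-03] 0.06841683028674575 [-0.57 -0.01  1.68 -0.    1.46 -0.52]
```

View pics/w1.png

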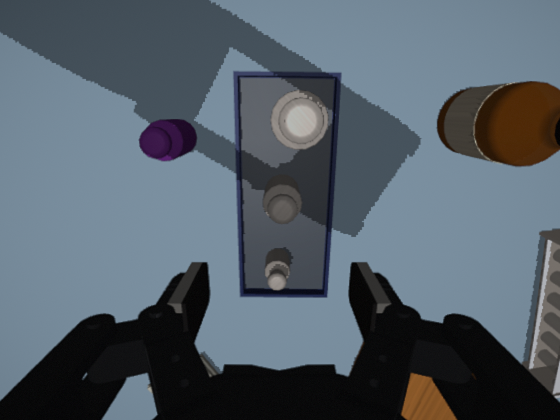

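The wrist view shows the middle weight's knob top at about (283,209) between the large weight (300,119) and the small one (277,281). The purple decoy is at (165,140).

```bash
python3 - <<'E'
from h import *
st=env.read_state(); 
p=onplane('wrist',(283,209),.080,st); print(p,totool(st,p))
print(onplane('wrist',(302,118),.101,st),onplane('wrist',(277,282),.062,st))
print(totool(st,[p[0],p[1],.024]))
E
```

```text
[ 0.48832557 -0.25399341  0.08      ] [-0.35430478  0.57910352 12.13526938]
[ 0.5055298  -0.17727162  0.101     ] [ 0.4789201  -0.33684697  0.062     ]
[-0.34887667  0.58312518 17.7352653 ]
```

```bash
python3 -m jog '[[[-0.35,0.5,4],[0,0,0],0.8],[[-0.35,0.5,8],[0,0,0],0.8],[[-0.35,0.5,11],[0,0,0],0.8],[[-0.35,0.5,14],[0,0,0],0.8],[[-0.35,0.5,16],[0,0,0],0.8],[[-0.35,0.5,17.6],[0,0,0],0.8],[[-0.35,0.5,17.6],[0,0,0],0.8],[[-0.35,0.5,17.6],[0,0,0],0.4],[[-0.35,0.5,17.6],[0,0,0],0.3],[[-0.35,0.5,17.6],[0,0,0],0.3],[[-0.35,0.5,17.6],[0,0,0],0.3],[[-0.35,0.5,17.6],[0,0,0],0.3],[[-0.35,0.5,17.6],[0,0,0],0.3],[[-0.35,0.5,17.6],[0,0,0],0.3]]' 40
```

```text
clock: 3.6
tcp_pos: [0.4883, -0.2542, 0.0273]
eef_rot: [2.272, 2.167, -0.001]
force: [-3.6, 3.0, 6.8]
finger_gap: 0.037
```

```bash
python3 -m jog '[[[0,0,0],[0,0,0],0.2],[[0,0,-1],[0,0,0],0.2],[[0,0,-2.5],[0,0,0],0.2],[[0,0,-5],[0,0,0],0.2],[[0,0,-9],[0,0,0],0.2],[[0,0,-13],[0,0,0],0.2],[[0,0,-17],[0,0,0],0.2],[[0,0,-20],[0,0,0],0.2],[[0,0,-22.5],[0,0,0],0.2],[[0,0,-24],[0,0,0],0.2],[[0,0,-24],[0,0,0],0.2],[[0,0,-24],[0,0,0],0.2]]' 70
python3 - <<'E'
from h import *
st=env.read_state(); im=env.get_image('wrist'); cv2.imwrite('pics/w2.png',im[:,:,::-1])
print(totool(st,[.537,.144,.27]),st['force'],R.from_rotvec(st['eef_rot']).as_matrix().round(3))
E
```

```text
clock: 4.8
tcp_pos: [0.4878, -0.2537, 0.2666]
eef_rot: [2.272, 2.168, -0.001]
force: [-1.3, 0.7, -5.5]
finger_gap: 0.0358
[39.95156362  3.04605609 -0.39984314] [-1.33699175  0.65476307 -5.49595115] [[ 0.047  0.999  0.   ]
 [ 0.999 -0.047 -0.001]
 [-0.001  0.    -1.   ]]
```

View pics/w2.png

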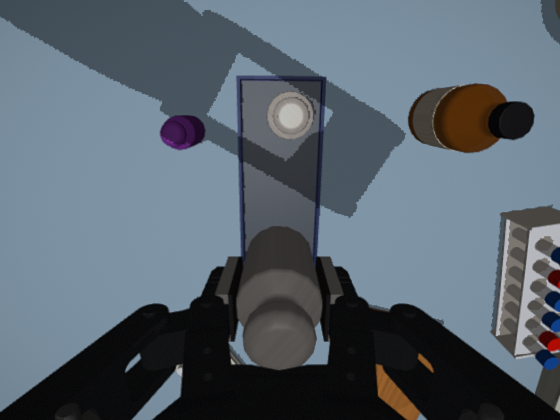

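The weight is held centred and straight between the pads, with its knob toward the camera. The large weight still stands at (290,115). Next I carry it over the pan.

```bash
python3 -m jog '[[[4,0.3,0],[0,0,0],0.2],[[8,0.6,0],[0,0,0],0.2],[[12,0.9,0],[0,0,0],0.2],[[16,1.2,0],[0,0,0],0.2],[[20,1.5,0],[0,0,0],0.2],[[24,1.8,0],[0,0,0],0.2],[[28,2.1,0],[0,0,0],0.2],[[32,2.4,0],[0,0,0],0.2],[[35,2.7,0],[0,0,0],0.2],[[38,2.9,0],[0,0,0],0.2],[[40,3.05,0],[0,0,0],0.2],[[40,3.05,0],[0,0,0],0.2],[[40,3.05,0],[0,0,0],0.2]]'
python3 - <<'E'
from h import *
st=env.read_state(); im=env.get_image('wrist'); cv2.imwrite('pics/w3.png',im[:,:,::-1])
print(totool(st,[.537,.144,.107]),st['force'],st['joint_positions'].round(2))
E
```

```text
clock: 6.15
tcp_pos: [0.5357, 0.1448, 0.2632]
eef_rot: [-2.27, -2.168, 0.007]
force: [-1.0, 0.3, -4.5]
finger_gap: 0.0361
[-0.04694815  0.20754248 15.618346  ] [-0.99964251  0.28488892 -4.46770785] [ 0.17  0.    1.56 -0.    1.58  0.22]
```

View pics/w3.png

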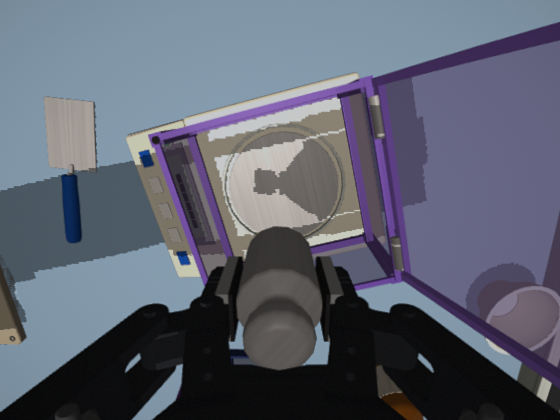

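The wrist view shows the pan circle spanning x from about 224 to 342, with its top at 126 and its centre at about (283,183). The shield rim corners are near (156,139), (367,84) and (400,280).

```bash
python3 - <<'E'
from h import *
st=env.read_state()
for uv in((283,183),(224,183),(342,183),(283,126)): print(uv,onplane('wrist',uv,.082,st).round(4))
c=[onplane('wrist',uv,.17,st) for uv in((156,139),(367,84),(400,280))]
print(np.round(c,4),'mid',(c[0]+c[2])/2, np.arctan2(*(c[1]-c[0])[[1,0]]))
E
```

```text
(283, 183) [0.542  0.1504 0.082 ]
(224, 183) [0.4798 0.1533 0.082 ]
(342, 183) [0.6042 0.1476 0.082 ]
(283, 126) [0.5445 0.2086 0.082 ]
[[0.449  0.2075 0.17  ]
 [0.6044 0.2385 0.17  ]
 [0.6385 0.0807 0.17  ]] mid [0.54378073 0.14412933 0.17      ] 0.19668361814569904
```

```bash
python3 -m jog '[[[0.1,0.2,1],[0,0,0],0.2],[[0.2,0.4,3],[0,0,0],0.2],[[0.2,0.4,5],[0,0,0],0.2],[[0.2,0.4,7],[0,0,0],0.2],[[0.2,0.4,9],[0,0,0],0.2],[[0.2,0.4,11],[0,0,0],0.2],[[0.2,0.4,12.5],[0,0,0],0.2],[[0.2,0.4,13.5],[0,0,0],0.2],[[0.2,0.4,14.2],[0,0,0],0.2],[[0.2,0.4,14.6],[0,0,0],0.2],[[0.2,0.4,14.8],[0,0,0],0.2],[[0.2,0.4,14.8],[0,0,0],0.2],[[0.2,0.4,14.8],[0,0,0],0.2]]'
```

```text
clock: 7.5
tcp_pos: [0.5399, 0.146, 0.1163]
eef_rot: [-2.272, -2.168, 0.004]
force: [1.2, 0.6, -5.4]
finger_gap: 0.0361
```

Contact is expected at TCP z of about 0.105, so I creep down in 1 mm steps.

```bash
python3 -m jog '[[[0,0,0.3],[0,0,0],0.2],[[0,0,0.5],[0,0,0],0.2],[[0,0,0.7],[0,0,0],0.2],[[0,0,0.8],[0,0,0],0.2],[[0,0,0.9],[0,0,0],0.2],[[0,0,0.9],[0,0,0],0.2]]'; python3 -m jog '[[[0,0,0.05],[0,0,0],0.2],[[0,0,0.1],[0,0,0],0.2],[[0,0,0.15],[0,0,0],0.2],[[0,0,0.15],[0,0,0],0.2]]'
```

```text
clock: 8.1
tcp_pos: [0.5397, 0.146, 0.1071]
eef_rot: [-2.272, -2.168, 0.005]
force: [0.0, -0.2, -5.2]
finger_gap: 0.0364
clock: 8.5
tcp_pos: [0.5397, 0.1459, 0.1055]
eef_rot: [-2.272, -2.168, 0.005]
force: [-0.2, 0.2, -3.8]
finger_gap: 0.0359
```

```bash
python3 -m jog '[[[0,0,0.05],[0,0,0],0.2],[[0,0,0.1],[0,0,0],0.2],[[0,0,0.1],[0,0,0],0.2]]'
```

```text
clock: 8.8
tcp_pos: [0.5398, 0.146, 0.1048]
eef_rot: [-2.272, -2.168, 0.005]
force: [-1.4, 0.2, -1.0]
finger_gap: 0.0359
```

```bash
python3 -m jog '[[[0,0,0],[0,0,0],0.48],[[0,0,0],[0,0,0],0.55],[[0,0,0],[0,0,0],0.65],[[0,0,0],[0,0,0],0.7],[[0,0,0],[0,0,0],0.7],[[0,0,0],[0,0,0],0.7]]' 20;  python3 -m jog '[[[0,0,-1],[0,0,0],0.7],[[0,0,-3],[0,0,0],0.7],[[0,0,-6],[0,0,0],0.7],[[0,0,-10],[0,0,0],0.7],[[0,0,-14],[0,0,0],0.7],[[0,0,-18],[0,0,0],0.7],[[0,0,-22],[0,0,0],0.7],[[0,0,-26],[0,0,0],0.5],[[0,0,-29],[0,0,0],0.3],[[0,0,-30],[0,0,0],0],[[0,0,-30],[0,0,0],0],[[0,0,-30],[0,0,0],0]]'
python3 - <<'E'
from h import *
st=env.read_state(); im=env.get_image('wrist')
cv2.imwrite('pics/w4.png',np.hstack([im[:,80:480,::-1],env.get_image('side')[:,140:540,::-1]]))
E
```

```text
clock: 9.4
tcp_pos: [0.5398, 0.146, 0.1048]
eef_rot: [-2.272, -2.168, 0.005]
force: [0.4, 0.1, 0.0]
finger_gap: 0.0595
clock: 10.6
tcp_pos: [0.5404, 0.1463, 0.4033]
eef_rot: [-2.271, -2.168, 0.007]
force: [0.2, -0.5, -0.3]
finger_gap: 0.0
```

View pics/w4.png

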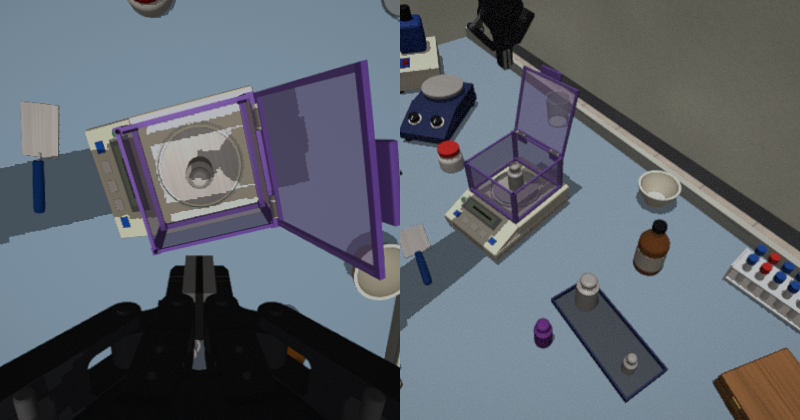

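The weight stands on the pan, with its knob at wrist pixel (281,178) and the pan centred at about (281,165). The other weights, bottle and jar are undisturbed, and the tab is at about (470,182). I check the centring and work out the way behind the lid.

```bash
python3 - <<'E'
from h import *
np.set_printoptions(precision=3,suppress=True)
st=env.read_state()
print('knob',onplane('wrist',(281,177),.158,st),'pan',onplane('wrist',(281,165),.082,st))
print('tab tri',tri(ray('wrist',(468,182),st),ray('side',(140+552-400,72))))
b=np.array([np.cos(.197),np.sin(.197),0]);H=np.array([.540,.147,.17])+.082*b
print('H',H,'goal',totool(st,H+.115*b+[0,0,.233]), 'rotm',R.from_rotvec(st['eef_rot']).as_matrix())
print('current s',(st['tcp_pos']-H)@b)
E
```

```text
knob [0.543 0.146 0.158] pan [0.544 0.149 0.082]
tab tri [0.673 0.173 0.339]
H [0.62  0.163 0.17 ] goal [ 4.83  19.106 -0.199] rotm [[ 0.047  0.999 -0.007]
 [ 0.999 -0.047 -0.002]
 [-0.002 -0.007 -1.   ]]
current s -0.08207656886527269
```

The weight sits about 3 mm from the pan centre, and the tab position matches 1.88 rad. I go over and behind the lid.

```bash
python3 -m jog '[[[0,0,-1],[0,0,-0.06],0],[[1,4,-1],[0,0,-0.12],0],[[2,8,-1],[0,0,-0.18],0],[[3,12,-1],[0,0,-0.24],0],[[4,16,-1],[0,0,-0.24],0],[[4.8,19.1,-1],[0,0,-0.24],0],[[4.8,19.1,-1],[0,0,-0.24],0],[[4.8,19.1,-1],[0,0,-0.24],0]]'
python3 - <<'E'
from h import *
np.set_printoptions(precision=3,suppress=True)
st=env.read_state()
b=np.array([np.cos(.197),np.sin(.197),0]);H=np.array([.620,.163,.17])
print(R.from_rotvec(st['eef_rot']).as_matrix(),st['tcp_pos'],st['joint_positions'])
print(totool(st,H+.115*b+[0,0,.142]))
for th in(1.9,1.7,1.5,1.3,1.1,.9,.7,.5,.35,.25,.15,.1,.05,0,-.02):
  c,s=np.cos(th),np.sin(th); a=-.14*c+.006*s+.0145; z=.14*s+.006*c
  print(th,a,z,totool(st,H+a*b+[0,0,z]))
E
```

```text
clock: 11.5
tcp_pos: [0.7335, 0.1853, 0.4057]
eef_rot: [-1.991, -2.419, 0.017]
force: [0.2, 0.4, -0.7]
finger_gap: -0.0002
[[-0.192  0.981 -0.014]
 [ 0.981  0.192 -0.003]
 [-0.    -0.014 -1.   ]] [0.733 0.185 0.406] [ 0.18   0.662  0.504 -0.001  1.99  -0.014]
[0.039 0.067 9.371]
1.9 0.06543833988701496 0.130542274875057 [ 0.022 -4.872 10.586]
1.7 0.03848821806408827 0.13806000649757247 [ 0.011 -7.578  9.873]
1.5 0.01058176168614592 0.14007372133457385 [  0.001 -10.371   9.71 ]
1.3 -0.017168486894939078 0.13650313893015453 [ -0.009 -13.14   10.106]
1.1 -0.04365621283921222 0.12749060713715443 [ -0.019 -15.776  11.045]
0.9 -0.06782543410012813 0.11339542715747168 [ -0.027 -18.173  12.488]
0.7 -0.08871260009640226 0.09477952933698368 [ -0.034 -20.236  14.379]
0.5 -0.10548500543302698 0.07238507077593068 [ -0.039 -21.881  16.642]
0.35 -0.11495479295390036 0.053641929320847465 [ -0.042 -22.802  18.529]
0.25 -0.11966331528396316 0.04045002882589708 [ -0.043 -23.254  19.855]
0.15 -0.12303132211620434 0.026853965013920147 [ -0.044 -23.572  21.219]
0.1 -0.12420158263904267 0.019946703322224098 [ -0.044 -23.679  21.911]
0.05 -0.1250251614396712 0.012989585260264766 [ -0.044 -23.752  22.608]
0 -0.1255 0.006 [ -0.044 -23.789  23.308]
-0.02 -0.1255919929334809 0.0031989867029328352 [ -0.044 -23.795  23.588]
```

```bash
python3 -m jog '[[[0,0,3],[0,0,0],0],[[0,0,6],[0,0,0],0],[[0,0,8.5],[0,0,0],0],[[0,0,9.5],[0,0,0],0],[[0,-1,9.5],[0,0,0],0],[[0,-2,9.5],[0,0,0],0],[[0,-3,9.5],[0,0,0],0],[[0,-4,9.5],[0,0,0],0],[[0,-5,9.5],[0,0,0],0],[[0,-6,9.5],[0,0,0],0],[[0,-7,9.5],[0,0,0],0],[[0,-8,9.5],[0,0,0],0],[[0,-9,9.5],[0,0,0],0],[[0,-10,9.5],[0,0,0],0],[[0,-10,9.5],[0,0,0],0]]'
python3 - <<'E'
from h import *
cv2.imwrite('pics/s5.png',env.get_image('side')[20:280,180:400,::-1].repeat(2,0).repeat(2,1))
st=env.read_state();print(st['force'])
E
```

```text
clock: 13.0
tcp_pos: [0.6332, 0.1657, 0.3156]
eef_rot: [-1.993, -2.421, 0.012]
force: [-0.3, -1.0, 1.7]
finger_gap: -0.0
[ 0.03840901 -0.6670656   2.78889403]
```

View pics/s5.png

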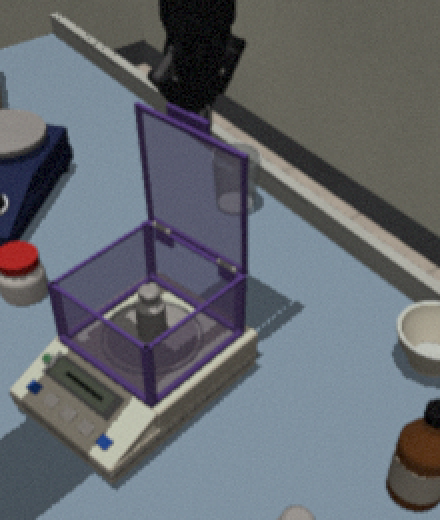

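The side view shows the lid pushed to about upright (tab near (190,118)), with the finger behind it and the weight standing. I carry on along the arc.

```bash
python3 -m jog '[[[0,-1.5,0.4],[0,0,0],0],[[0,-3.1,0.9],[0,0,0],0],[[0,-4.4,1.3],[0,0,0],0],[[0,-5.7,1.8],[0,0,0],0],[[0,-6.9,2.5],[0,0,0],0],[[0,-8.1,3.2],[0,0,0],0],[[0,-9.2,4.1],[0,0,0],0],[[0,-10.2,5.1],[0,0,0],0],[[0,-11.1,6.2],[0,0,0],0],[[0,-11.9,7.3],[0,0,0],0],[[0,-12.4,8.2],[0,0,0],0],[[0,-12.8,9.2],[0,0,0],0],[[0,-12.8,9.2],[0,0,0],0]]'
```

```text
clock: 14.35
tcp_pos: [0.5061, 0.1408, 0.2229]
eef_rot: [-1.992, -2.42, 0.015]
force: [0.5, -1.1, -0.1]
finger_gap: -0.0002
```

```bash
python3 -m jog '[[[0,-0.2,0.5],[0,0,0],0],[[0,-0.3,1],[0,0,0],0],[[0,-0.5,1.5],[0,0,0],0],[[0,-0.6,2],[0,0,0],0],[[0,-0.7,2.5],[0,0,0],0],[[0,-0.8,3],[0,0,0],0],[[0,-0.9,3.4],[0,0,0],0],[[0,-0.9,3.8],[0,0,0],0],[[0,-0.9,4.1],[0,0,0],0],[[0,-0.9,4.3],[0,0,0],0],[[0,-0.9,4.3],[0,0,0],0]]'
```

```text
clock: 15.45
tcp_pos: [0.4967, 0.1389, 0.1797]
eef_rot: [-1.992, -2.42, 0.016]
force: [0.0, -0.2, 0.5]
finger_gap: 0.0003
```

Near the rim now. I creep down to feel the seat.

```bash
python3 -m jog '[[[0,0,0.1],[0,0,0],0],[[0,0,0.2],[0,0,0],0],[[0,0,0.3],[0,0,0],0],[[0,0,0.3],[0,0,0],0]]'; python3 -m jog '[[[0,0,0.1],[0,0,0],0],[[0,0,0.15],[0,0,0],0],[[0,0,0.15],[0,0,0],0]]'
```

```text
clock: 15.85
tcp_pos: [0.4967, 0.1389, 0.1766]
eef_rot: [-1.992, -2.42, 0.016]
force: [0.2, -1.1, 0.2]
finger_gap: 0.0005
clock: 16.15
tcp_pos: [0.4967, 0.1389, 0.1751]
eef_rot: [-1.992, -2.42, 0.015]
force: [-0.6, 0.1, 0.6]
finger_gap: 0.0002
```

```bash
python3 -m jog '[[[0,0,0.1],[0,0,0],0],[[0,0,0.15],[0,0,0],0],[[0,0,0.15],[0,0,0],0]]'; python3 -m jog '[[[0,0,0.1],[0,0,0],0],[[0,0,0.15],[0,0,0],0],[[0,0,0.15],[0,0,0],0]]'
python3 - <<'E'
from h import *
cv2.imwrite('pics/s6.png',env.get_image('side')[60:280,170:390,::-1].repeat(2,0).repeat(2,1))
E
```

```text
clock: 16.45
tcp_pos: [0.4967, 0.1389, 0.1737]
eef_rot: [-1.992, -2.42, 0.015]
force: [-0.5, -0.8, 2.5]
finger_gap: -0.0002
clock: 16.75
tcp_pos: [0.4967, 0.1389, 0.1723]
eef_rot: [-1.992, -2.42, 0.015]
force: [-2.4, -0.6, 3.3]
finger_gap: 0.0003
```

View pics/s6.png

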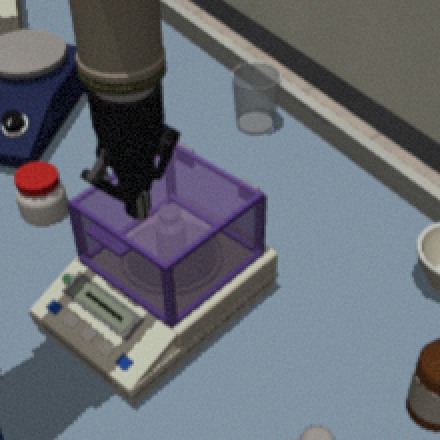

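The side view shows the lid lying essentially level on the shield, the finger on its front part and the weight standing inside. I press a little further until the force rises clearly.

```bash
python3 -m jog '[[[0,0,0.1],[0,0,0],0],[[0,0,0.15],[0,0,0],0],[[0,0,0.15],[0,0,0],0]]'; python3 -m jog '[[[0,0,0.1],[0,0,0],0],[[0,0,0.1],[0,0,0],0]]'
```

```text
clock: 17.1
tcp_pos: [0.4968, 0.1389, 0.1711]
eef_rot: [-1.992, -2.42, 0.015]
force: [-2.6, -1.1, 6.6]
finger_gap: 0.0001
clock: 17.3
tcp_pos: [0.4968, 0.1389, 0.1703]
eef_rot: [-1.992, -2.42, 0.015]
force: [-3.4, -0.9, 7.3]
finger_gap: -0.0002
```

```bash
python3 -m jog '[[[0,0,0.1],[0,0,0],0],[[0,0,0.1],[0,0,0],0]]'; python3 -m jog '[[[0,0,0.1],[0,0,0],0],[[0,0,0.1],[0,0,0],0]]'
```

```text
clock: 17.5
tcp_pos: [0.4968, 0.1389, 0.1697]
eef_rot: [-1.992, -2.42, 0.014]
force: [-3.7, -2.1, 8.1]
finger_gap: -0.0004
clock: 17.7
tcp_pos: [0.4968, 0.1389, 0.1692]
eef_rot: [-1.992, -2.42, 0.014]
force: [-3.8, -0.5, 9.4]
finger_gap: 0.0001
```

```bash
python3 -m jog '[[[0,0,0.1],[0,0,0],0],[[0,0,0.2],[0,0,0],0],[[0,0,0.2],[0,0,0],0]]';  python3 -m jog '[[[0,0,0.1],[0,0,0],0],[[0,0,0.2],[0,0,0],0],[[0,0,0.2],[0,0,0],0]]'
```

```text
clock: 18.0
tcp_pos: [0.4969, 0.139, 0.1679]
eef_rot: [-1.992, -2.42, 0.014]
force: [-4.3, -1.3, 9.7]
finger_gap: 0.0
clock: 18.3
tcp_pos: [0.4969, 0.1389, 0.1667]
eef_rot: [-1.992, -2.421, 0.014]
force: [-5.2, -0.7, 10.7]
finger_gap: 0.0001
```

Force is rising steadily, so the lid should be seated. I back off and look.

```bash
python3 -m jog '[[[0,0,-0.5],[0,0,0],0],[[0,0,-1],[0,0,0],0],[[0,0,-1.6],[0,0,0],0],[[0,0,-3],[0,0,0],0],[[0,0,-6],[0,0,0],0],[[0,0,-10],[0,0,0],0],[[0,-4,-14],[0,0,0],0],[[0,-8,-16],[0,0,0],0],[[0,-12,-16],[0,0,0],0],[[0,-15,-16],[0,0,0],0],[[0,-15,-16],[0,0,0],0]]'
python3 - <<'E'
from h import *
a=env.get_image('side');b=env.get_image('top');cv2.imwrite('pics/s7raw.png',a[:,:,::-1])
s=cv2.resize(a[110:260,180:320,::-1],(560,600),interpolation=2);t=cv2.resize(b[180:280,190:290,::-1],(240,240),interpolation=2)
c=np.zeros((600,800,3),np.uint8);c[:,:560]=s;c[:240,560:]=t;cv2.imwrite('pics/s7.png',c)
E
```

```text
clock: 19.4
tcp_pos: [0.3495, 0.1103, 0.3303]
eef_rot: [-1.993, -2.423, 0.009]
force: [0.3, 0.6, 0.2]
finger_gap: -0.0
```

View pics/s7.png

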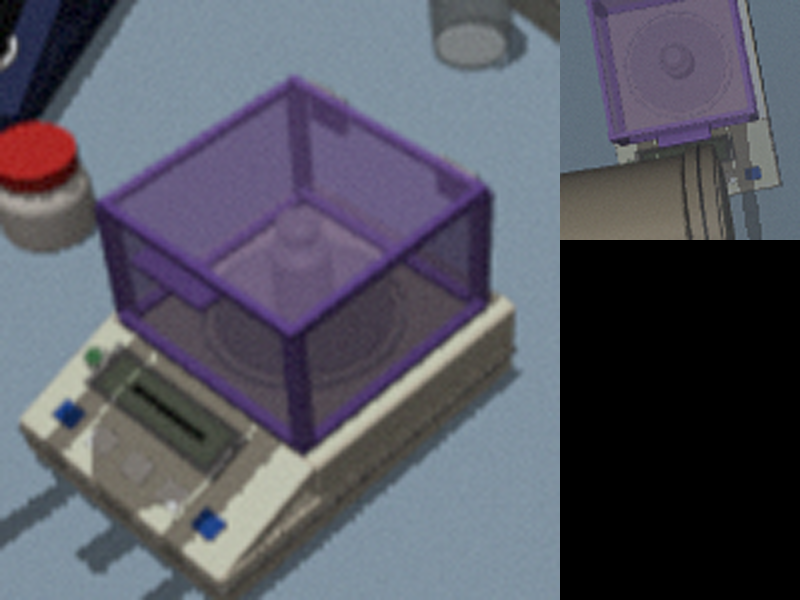

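The lid looks level and closed, and the weight is centred. As a check I touch the lid once more over the front wall, comparing contact height and stiffness.

```bash
python3 - <<'E'
from h import *
st=env.read_state();print(totool(st,[.468,.1326,.183]).round(2))
E
```

```text
[-0.07 11.97 14.54]
```

```bash
python3 -m jog '[[[0,4,0],[0,0,0],0],[[0,8,3],[0,0,0],0],[[0,11,6],[0,0,0],0],[[0,12,9],[0,0,0],0],[[0,12,12],[0,0,0],0],[[0,12,13.5],[0,0,0],0],[[0,12,14.2],[0,0,0],0],[[0,12,14.6],[0,0,0],0],[[0,12,14.6],[0,0,0],0]]'; for i in 1 2 3 4 5; do python3 -m jog '[[[0,0,0.1],[0,0,0],0],[[0,0,0.2],[0,0,0],0],[[0,0,0.2],[0,0,0],0]]' | sed -n '2p;4p'; done
```

```text
clock: 20.4
tcp_pos: [0.4687, 0.1334, 0.1833]
eef_rot: [-1.994, -2.423, 0.009]
force: [-0.2, -0.4, -0.5]
finger_gap: -0.0001
tcp_pos: [0.4691, 0.1335, 0.1821]
force: [0.1, 0.9, 0.0]
tcp_pos: [0.469, 0.1335, 0.18]
force: [0.2, -0.4, 0.5]
tcp_pos: [0.4688, 0.1334, 0.1777]
force: [-0.6, 1.1, -0.1]
tcp_pos: [0.4687, 0.1334, 0.1755]
force: [0.3, 0.3, 1.0]
tcp_pos: [0.4688, 0.1334, 0.1735]
force: [-0.4, -0.4, 0.9]
```

No contact above z = 0.1755, where the closed lid's top should be at 0.176, so the lid is down. I press lightly once more at the front edge, then withdraw clear.

```bash
for i in 1 2 3; do python3 -m jog '[[[0,0,0.1],[0,0,0],0],[[0,0,0.2],[0,0,0],0],[[0,0,0.2],[0,0,0],0]]' | sed -n '2p;4p'; done; python3 -m jog '[[[0,0,-1],[0,0,0],0],[[0,0,-2],[0,0,0],0],[[0,0,-4],[0,0,0],0],[[0,0,-8],[0,0,0],0],[[0,0,-12],[0,0,0],0],[[0,-4,-15],[0,0,0],0],[[0,-8,-16],[0,0,0],0],[[0,-11,-16],[0,0,0],0],[[0,-11,-16],[0,0,0],0]]'
python3 - <<'E'
from h import *
a=env.get_image('side').astype(int);b=cv2.imread('pics/s7raw.png')[:,:,::-1].astype(int)
d=np.abs(a-b)[110:260,180:320].mean(); print('balance-area diff',d)
print('knob seen',onplane('top',(190+118/2.4,180+60/2.4),.158))
st=env.read_state();print(st['clock'],st['force'])
env.finish_job()
E
```

```text
tcp_pos: [0.4688, 0.1334, 0.1716]
force: [-1.2, -0.5, 2.9]
tcp_pos: [0.4689, 0.1335, 0.17]
force: [-2.9, -1.4, 5.9]
tcp_pos: [0.4691, 0.1335, 0.1685]
force: [-3.1, -0.3, 6.2]
clock: 23.7
tcp_pos: [0.3601, 0.1124, 0.331]
eef_rot: [-1.996, -2.426, 0.003]
force: [0.1, 0.3, -0.5]
finger_gap: -0.0
balance-area diff 3.0107936507936506
knob seen [0.53260963 0.13746195 0.158     ]
23.75 [ 0.6135144  -0.08895106  0.41137492]
the job is handed in; nothing more can be done
```

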